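# Lock the foot pressure of a patching machine

## Task

The foot pressure of the leather patching machine has just been set with the thumbscrew on top of its head; now lock it. First drop the presser foot fully with its lifter lever, so that the raised foot does not load the spring, then screw the eight-sided brass lock ring under the thumbscrew down hand-tight on its washer without straining the thread. The thumbscrew must keep its setting, the other things on the bench stay where they are, and at the end let go of everything.

Things in the scene. Friction and masses are not known exactly. Their poses are not given: they have to be found in the camera images.
- machine: grey-green cast leather patching machine, bolted down. Origin on the bench right under the common upright axis of thumbscrew, lock ring and presser bar; z up, x away from the operator, its arm runs along -y to a column, 270 mm off, with a cone of thread on top (335 mm high) and a hand wheel (to 309 mm) at y = -365 mm. Base plate 170 x 400 mm, y = 0 to -400 mm
- lock_ring: the OUTER of two concentric knobs: brass ring with 8 flat sides, 50 mm over the flats, 16 mm high, upright. Origin in its middle, some 288 mm above the bench; its pose hides how far it is turned. Loose it lines its flats up with closing fingers. Right-hand thread: clockwise from above screws it down, 1 mm per rad. It starts an unknown 0.4 to 2.4 rad short of the washer (0.06 N m) and stays as left
- washer: steel seat washer, 43 mm diameter, 4 mm thick, just below the lock ring; origin in the middle of its underside. Once the ring meets it, the turning torque climbs, to hand-tight within about half a rad. Hand-tight is about 0.35 N m (0.28 to 0.45 N m is well); 0.65 N m strains the thread, spoiling it. On flat sides a grip of 30 N or more can carry this
- thumbscrew_mark (a point): end of the white line on top of the thumbscrew, the INNER of the two knobs: dark steel, knurled, 20 mm diameter, 10 mm high, underside 3 mm and top 13 mm above the lock ring's top (about 309 mm above the bench), on an 11 mm stem through the ring. The point lies 9 mm off the axis. It turns very easily (0.02 N m) and must not be turned
- lifter (a joint): presser-foot lifter lever on the left (+y) end face of the head: rod 80 mm long from a pivot at (-10, 61, 205) mm in the machine's frame to a ball, swinging in its x-z plane. 0: raised, 35 degrees above level, pointing to the machine's -x; grows as it is pressed down; 0.96 rad: down on its stop, 20 degrees below level. About 2 N at the ball; stays where it is left
- lifter_ball (a point): centre of the black ball, 18 mm diameter, at the free end of the lifter lever; free from above
- foot_sole (a point): underside of the steel presser foot on the presser bar; the lever lowers it 8.5 mm, down onto the needle plate on the end of the lower arm, 138 mm above the bench
- head_top (a point): top of the machine's head, a block 74 x 76 mm, 250 mm above the bench, on the upright axis. On it a round spring housing, 50 mm wide tapering to 33 mm, rises to 273 mm and carries washer, ring and thumbscrew. The upper arm beside it is at most 254 mm high: fingertips 19 mm below the ring's middle still clear everything by 15 mm
- last: bystander: green plastic shoe last lying sole down, 262 x 86 x 108 mm, origin on the bench under its middle, toe to its +x
- thread_cone: bystander: green cone of thread standing behind the machine, 60 mm diameter, 98 mm high, origin under its middle
- case_wheel: bystander: suitcase wheel lying flat in front of the machine, 60 mm diameter, 24 mm high, origin under its middle
- parts_tray: bystander: blue tray of bobbins and eyelets in front of the machine, 85 x 130 x 28 mm, origin under its middle
- spray_can: bystander: spray can with a red cap, 52 mm diameter, 169 mm high, origin under its middle
- glue_tin: bystander: yellow-banded glue tin, 84 mm diameter, 88 mm high, origin under its middle
- hammer: bystander: hammer lying on the bench, origin under its middle

How it is judged:
By the outcome, as a careful person would: the job done as asked, in the order asked, and still so for the second after the job is handed in, with the robot touching nothing.
It also fails if it takes over 64 s, if anything falls off the work surface, if the arm or the gripper's body presses on something with over 40 N, if the wrist force passes 120 N, or if a joint passes its speed limit or range.

## Robot

A 6-joint arm with a two-finger parallel gripper is mounted at the origin on the work surface. World frame = base frame: x ahead of the robot, y to its left, z up, the work surface at z = 0. Lengths are in m, angles in degrees, forces in N, time in s.
With the tool pointing down it reaches from about 0.35 to 0.875 m from the base axis. Payload 4.2 kg.
Tool frame: the origin (TCP) lies midway between the tips of the shut fingers; the grasp point (between the pads) lies 19 mm behind it; y points along the fingers, z is the direction in which the jaws open and shut, and the axes are right-handed (so a half turn about y gives the same grasp; the last joint's range is limited). The gripper opens to 87 mm and grips with 3 to 60 N. Pads are 19 mm wide; open, the fingers measure 117 mm over their backs; the gripper's body (75 mm by 190 mm) begins 51 mm behind the grasp point.
Start: joints at [86.436, 22.042, 0.453, 0, -68.411, -14.817], TCP at [0.197, 0.593, 0.223] pointing down, gripper open.
Joint ranges: [-179.83, 179.83], [-69.29, 118.12], [-61.27, 80.66], [-181.25, 117.63], [-171.15, -9.14], [-177.46, 177.46]. Speed limits (degrees/s): [159.86, 159.86, 180, 180, 180, 180].

## Interface

Orientations are given as [roll, pitch, yaw] about the fixed x, y, z axes, in that order (R = Rz(yaw) Ry(pitch) Rx(roll)).
In Python, from workcell import env gives the robot as it stands. The module is installed in compiled form; this text tells all that it offers. Calls block until the motion is done:
- env.goto(position, orientation): joint-space move of the TCP to a pose.
- env.move_straight(position, rotation=None, rate=0.15, force_limit=None): straight line of the TCP; rotation=None keeps the orientation; rate is the mean speed in m/s. With force_limit (N) it stops when the force on the tool has changed by that much, and returns True; else False.
- env.set_joints(angles): joint-space move.
- env.gripper_to(opening, grasp_force=None): opening from 0.0 (shut) to 1.0 (fully open); grasp_force is the grip in N (None keeps the last); returns when the fingers have stopped.
- env.dwell(seconds).
- env.inverse_kinematics(position, orientation): joint angles nearest the present ones, or None.
- env.read_state(): the state.
- env.grab_frame(name): name is "scene" or "top" or "wrist"; returns a dict with "image" (400x640x3 uint8, blue, green, red), "fx", "fy", "cx", "cy" (pixels), "D" ([k1, k2, p1, p2, k3] as OpenCV has them; the pictures are not rectified), "position" and "orientation" of the camera in the world. Camera axes: x right, y up, looking along -z (the intrinsics and any distortion apply to the point x, -y, -z); pixel columns grow to the right and rows downward; lengths in m; the calibration is good to about 2 mm. A picture is of the moment at which its call begins. There is no depth.
A pose or a line that the arm cannot do raises env.Unreachable and nothing moves.
- env.close_job(): hands the job in, once; it reports no verdict.
Trained networks look in a picture, given as the dict that the camera call returned (one of the last four; its "shot" number tells which), for a name from the list of things; names that differ only in an ending like _2 or _b are one class to them, and where a whole thing is asked for, a point or a joint stands for the part that bears it (a point fixed in the world has none). Each returns a list of dicts, best first, with "score" (0 to 1); they miss things now and then, are a little off and sometimes report something else, mostly with a low value. They report only what shows in the picture. A call takes as long as a camera call.
- env.search_frame(picture, thing): "xyz" ([x, y, z] in m, in world coordinates, good to about 4 mm: the middle of the surface that is visible of it).
- env.trace(picture, thing): "mask" (400x640 bool, what is visible of it).
The state is a dict: "clock": time; "joint_positions": joint angles; "qvel": joint speeds; "joint_torque": joint torques, N m; "position": TCP position; "tool_rot": TCP orientation; "force": force on the tool from outside, world axes, zero at the start; "wrist_torque": the same for the moment, N m; "opening": opening from 0.0 (shut) to 1.0 (fully open).
Only numpy, scipy, OpenCV 4.12 (cv2) and the standard library are available. Lean on these libraries where they do the work, as an engineer would, in place of code of your own. Each camera call takes 0.05 s, during which the arm holds its last target.

## Working session

There is one attempt and no reset: what is moved stays moved. The work goes in short steps, each a Python script; the robot and the scene stay as the last script left them, time stands still between calls to the robot, and variables do not carry over. Pictures are saved under pics/ and viewed, and the job is handed in when it is done.

```bash
mkdir -p pics; ls; python3 - <<'E'
from workcell import env
import cv2
s=env.read_state(); print(s)
for n in ["scene","top","wrist"]:
    p=env.grab_frame(n); cv2.imwrite(f"pics/a_{n}.png",p["image"]); print(n,p["fx"],p["D"],p["position"],p["orientation"])
    for t in ["machine","lock_ring","thumbscrew_mark","lifter","lifter_ball","head_top","washer","foot_sole","last","thread_cone","spray_can","glue_tin","hammer","parts_tray","case_wheel"]:
        r=env.search_frame(p,t)
        print("  ",t,[( [round(float(v),3) for v in q["xyz"]],round(float(q["score"]),2)) for q in r[:2]])
E
```

```text
pics
{'clock': 0.0, 'joint_positions': array([ 8.64363648e+01,  2.20905473e+01,  3.79113955e-01, -3.04470642e-02,
       -6.84120618e+01, -1.48163287e+01]), 'qvel': array([ 0.08344126, -0.00527795,  0.06100926, -0.01945047,  0.06273163,
       -0.00357872]), 'joint_torque': array([-1.83362658e-04, -3.90673220e+01,  1.87403280e+01,  4.21989262e+00,
        1.08936671e-02, -1.92749039e-04]), 'position': array([0.19685958, 0.5925373 , 0.22145355]), 'tool_rot': array([-8.98733747e+01,  4.23445210e-03,  1.61608808e+02]), 'force': array([ 0.92504799,  0.0214003 , -0.84277016]), 'wrist_torque': array([-0.02705111,  0.02461897,  0.02744524]), 'opening': 0.9956332569744206}
scene 437.1211626717524 [-0.04240405  0.          0.          0.          0.        ] [ 1.08247177 -0.82272658  1.21648733] [42.65187008  0.58497931 32.40478374]
   machine [([0.555, -0.218, 0.14], 0.57)]
   lock_ring [([0.573, 0.013, 0.295], 0.73)]
   thumbscrew_mark [([0.548, 0.293, 0.049], 0.63), ([0.612, 0.453, 0.095], 0.39)]
   lifter []
   lifter_ball []
   head_top [([0.547, -0.215, 0.141], 0.75)]
   washer []
   fo
[... 855 characters left out ...]
n [([0.602, 0.452, 0.128], 0.8), ([0.507, -0.161, 0.229], 0.21)]
   glue_tin [([0.513, 0.456, 0.082], 0.97)]
   hammer [([0.497, -0.543, 0.026], 0.88), ([0.562, 0.311, 0.061], 0.38)]
   parts_tray [([0.366, -0.157, 0.005], 0.58)]
   case_wheel [([0.423, 0.036, 0.021], 0.51), ([0.557, 0.021, 0.301], 0.17)]
wrist 285.646523822325 [-0.012314  0.        0.        0.        0.      ] [0.26286965 0.57018563 0.38460332] [-1.47338595e+01 -7.99849722e-04 -1.08354650e+02]
   machine []
   lock_ring []
   thumbscrew_mark []
   lifter []
   lifter_ball []
   head_top []
   washer []
   foot_sole []
   last []
   thread_cone []
   spray_can []
   glue_tin []
   hammer []
   parts_tray []
   case_wheel []
```

View pics/a_scene.png

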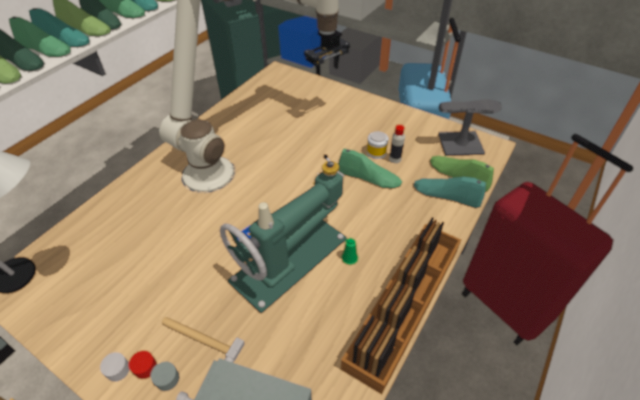

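View pics/a_top.png

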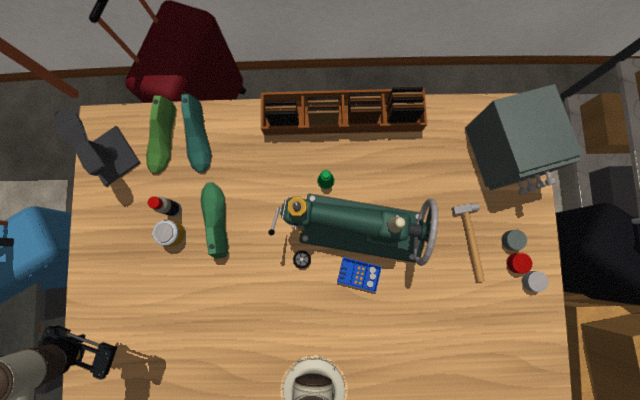

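```bash
python3 - <<'E'
import cv2
a=cv2.imread("pics/a_top.png")[170:290,250:450]
cv2.imwrite("pics/b_top.png",cv2.resize(a,None,fx=4,fy=4,interpolation=cv2.INTER_CUBIC))
a=cv2.imread("pics/a_scene.png")[140:310,210:370]
cv2.imwrite("pics/b_scene.png",cv2.resize(a,None,fx=3.5,fy=3.5,interpolation=cv2.INTER_CUBIC))
E
```

```text
(no output)
```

View pics/b_top.png

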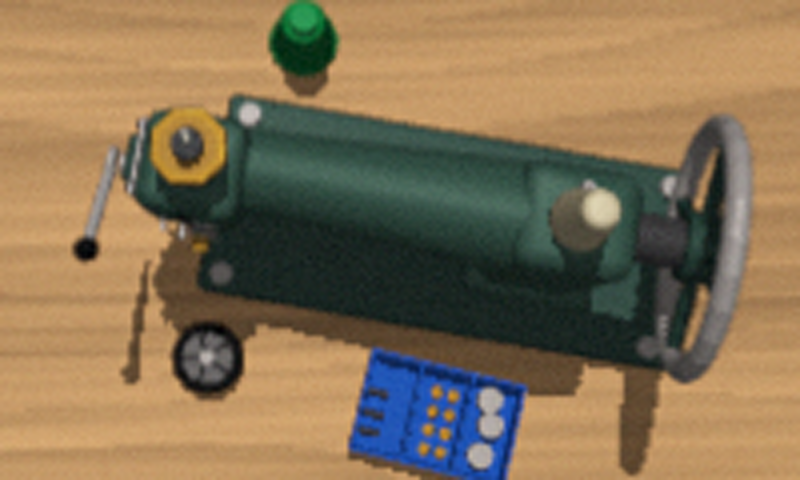

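View pics/b_scene.png

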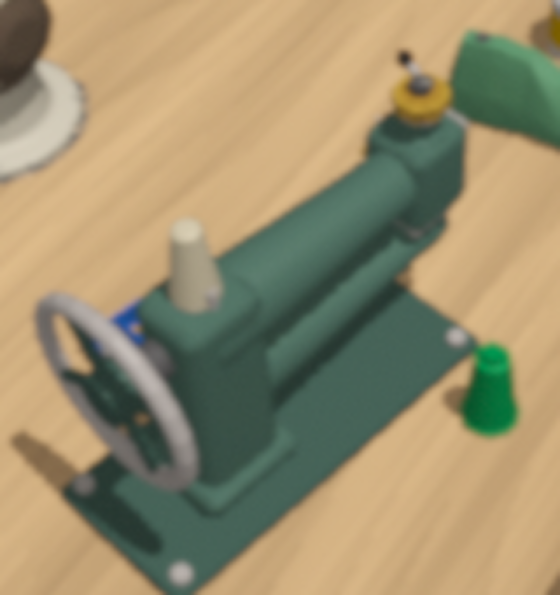

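```bash
cat > h.py <<'E'
import numpy as np, cv2
from scipy.spatial.transform import Rotation as R
from scipy.optimize import least_squares
def project(p,X):
    Rm=R.from_euler('xyz',p["orientation"],degrees=True).as_matrix()
    c=(np.atleast_2d(X)-p["position"])@Rm
    c=c*[1,-1,-1]
    K=np.array([[p["fx"],0,p["cx"]],[0,p["fy"],p["cy"]],[0,0,1]])
    return cv2.projectPoints(c,np.zeros(3),np.zeros(3),K,np.array(p["D"],float))[0][:,0]
def mach(q,P):
    c,s=np.cos(q[2]),np.sin(q[2]); P=np.atleast_2d(P)
    return np.c_[q[0]+c*P[:,0]-s*P[:,1], q[1]+s*P[:,0]+c*P[:,1], P[:,2]]
E
python3 - <<'E'
from h import *
from workcell import env
t=env.grab_frame("top"); s=env.grab_frame("scene")
M=np.array([[0,0,.296],[0,-.27,.335],[-.0755,.061,.251]])
ut=(np.array([[189,147],[602,210],[86,248]])+.5)/4-.5+[250,170]
M2=np.array([[0,0,.309],[0,-.27,.335],[-.0755,.061,.251]])
us=(np.array([[421,84],[187,230],[405,58]])+.5)/3.5-.5+[210,140]
f=lambda q:np.r_[(project(t,mach(q,M))-ut).ravel(),(project(s,mach(q,M2))-us).ravel()]
r=least_squares(f,[.56,.025,-.15]);print(r.x,np.degrees(r.x[2]));print(r.fun.reshape(-1,2).round(2))
f1=lambda q:(project(t,mach(q,M))-ut).ravel()
r=least_squares(f1,[.56,.025,-.15]);print(r.x,r.fun.round(2))
# triangulated ring from both
g=lambda X:np.r_[project(t,X+[0,0,-.013])[0]-ut[0],project(s,X)[0]-us[0]]
r=least_squares(g,[.56,.02,.3]);print(r.x,r.fun)
E
```

```text
[ 0.5621481   0.02430213 -0.19121551] -10.955841578639616
[[-0.12 -0.37]
 [ 0.38 -0.58]
 [ 0.19 -0.27]
 [-0.26 -1.03]
 [-0.55 -0.53]
 [-0.01 -0.23]]
[ 0.56125695  0.02464816 -0.19363717] [-0.25 -0.03  0.22  0.03  0.01 -0.01]
[0.56216942 0.0246295  0.30431591] [-0.11505632 -0.13518496 -0.20070635  0.04067565]
```

```bash
python3 - <<'E'
from h import *
from workcell import env
q=[.5617,.0245,np.radians(-11)]
env.gripper_to(0.0,20)
b=mach(q,[-.0755-.003,.061,.251])[0]; print(b)
for yaw in (169,-11,140,-40,100,60,30,0):
    j=env.inverse_kinematics([b[0],b[1],.38],[-90,0,yaw]); print(yaw,None if j is None else np.round(j,1))
print(env.read_state()["clock"])
env.goto([b[0],b[1],.38],[-90,0,169 if False else -11])
s=env.read_state();print(s["clock"],s["position"],s["force"],s["joint_positions"].round(1))
w=env.grab_frame("wrist");cv2.imwrite("pics/c_wrist.png",w["image"])
M=[[0,0,.296],[0,0,.309],[-.0755,.061,.251],[0,-.27,.335]]
print(project(w,mach(q,M)).round(1)); print(w["position"],w["orientation"])
for t in ["lock_ring","lifter_ball","thumbscrew_mark"]: print(t,env.search_frame(w,t)[:2])
print(s["clock"])
E
```

```text
[0.49628161 0.09935776 0.251     ]
169 [ 29.7   6.1   1.2   0.  -85.1  49.3]
-11 [  29.7    6.1    1.2   -0.   -85.1 -130.7]
140 [ 29.7   6.1   1.2   0.  -85.1  20.3]
-40 [  29.7    6.1    1.2    0.   -85.1 -159.7]
100 [ 29.7   6.1   1.2   0.  -85.1 -19.7]
60 [ 29.7   6.1   1.2   0.  -85.1 -59.7]
30 [ 29.7   6.1   1.2  -0.  -85.1 -89.7]
0 [  29.7    6.1    1.2   -0.   -85.1 -119.7]
4.025
6.1667 [0.49624637 0.09982059 0.37967347] [-0.01082696  0.92372645 -0.57077273] [  29.8    6.1    1.2   -0.   -85.1 -130.7]
[[260.2 285.9]
 [257.3 293.5]
 [323.5 198.8]
 [-64.5 308. ]]
[0.42829894 0.11193065 0.54177023] [-1.47198637e+01  1.26805066e-02  7.90823886e+01]
lock_ring []
lifter_ball [{'xyz': [0.5029, 0.0993, 0.2486], 'score': 0.78}]
thumbscrew_mark []
6.1667
```

View pics/c_wrist.png

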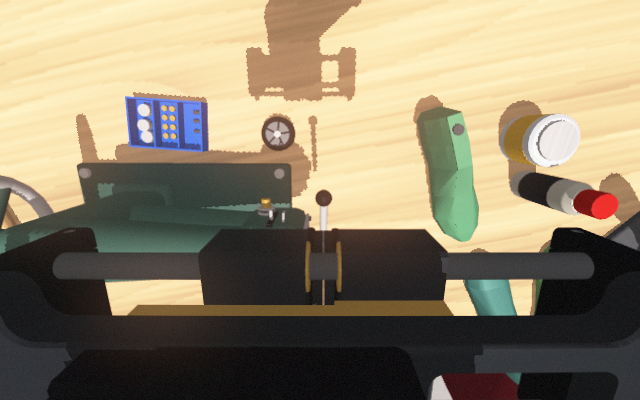

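```bash
python3 - <<'E'
from h import *
from workcell import env
q=[.5617,.0245,np.radians(-11)]
def tip(a,dz=0.009):
    e=np.radians(35)-a
    return mach(q,[-.010-.08*np.cos(e)-.002,.061,.205+.08*np.sin(e)+dz])[0]
env.move_straight(tip(0,.014),rate=.12)
s0=env.read_state()["force"];print(s0)
for a in np.linspace(0.0,.96,9):
    r=env.move_straight(tip(a),rate=.06,force_limit=15); s=env.read_state();print(round(a,2),r,round(s["clock"],2),(s["force"]-s0).round(1),s["position"].round(4),tip(a).round(4))
    if r: break
E
```

```text
[0.94314885 0.12459427 0.42289251]
0.0 False 7.72 [-0.7  0.1 -0.4] [0.4971 0.0992 0.2598] [0.4972 0.0992 0.2599]
0.12 False 8.03 [-1.4  0.3 -1.1] [0.4918 0.1001 0.2514] [0.4923 0.1001 0.2517]
0.24 False 8.34 [-0.4 -0.8 -0.4] [0.488  0.1008 0.2425] [0.4884 0.1009 0.243 ]
0.36 False 8.65 [0.4 0.6 0.1] [0.4851 0.1013 0.2332] [0.4855 0.1015 0.2339]
0.48 False 8.96 [-1.3  0.   0.2] [0.4834 0.1016 0.2238] [0.4837 0.1018 0.2244]
0.6 False 9.27 [-1.1  0.2  0. ] [0.4827 0.1018 0.2143] [0.483  0.1019 0.2149]
0.72 False 9.57 [-0.7 -0.4 -0. ] [0.4832 0.1017 0.2047] [0.4835 0.1018 0.2053]
0.84 False 9.88 [-1.3 -0.2 -0.8] [0.4848 0.1013 0.1952] [0.4851 0.1015 0.1958]
0.96 False 10.19 [-1.3  0.7  1.5] [0.4883 0.1012 0.1867] [0.4878 0.101  0.1866]
```

```bash
python3 - <<'E'
from h import *
from workcell import env
s=env.read_state();p=s["position"]
r=env.move_straight([.4878,.101,.178],rate=.02,force_limit=7);s=env.read_state();print(r,s["clock"],s["position"],s["force"])
w=env.grab_frame("wrist");cv2.imwrite("pics/d_wrist.png",w["image"])
w=env.grab_frame("top");cv2.imwrite("pics/d_top.png",cv2.resize(w["image"][170:290,250:450],None,fx=4,fy=4))
E
```

```text
True 10.425 [0.48841532 0.10114987 0.18658559] [-1.25737114  0.68402866  4.73736449]
```

View pics/d_wrist.png

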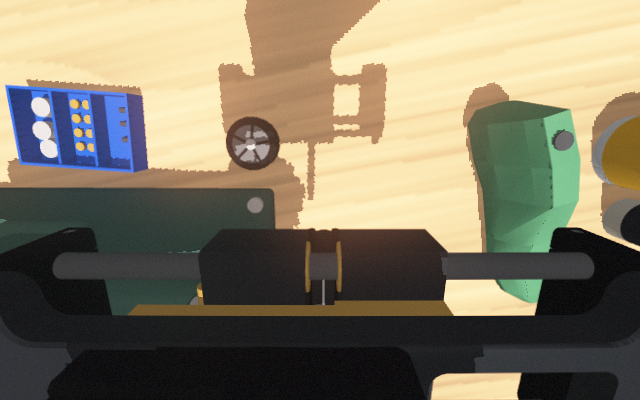

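```bash
python3 - <<'E'
from h import *
from workcell import env
q=[.5617,.0245,np.radians(-11)]
env.move_straight([.4875,.101,.37],rate=.2)
yaw=-102.5
tx=np.array([np.cos(np.radians(yaw)),np.sin(np.radians(yaw))])
p=np.array(q[:2])+.06*tx
env.gripper_to(1.0,20)
j=env.inverse_kinematics([p[0],p[1],.42],[-90,0,yaw]);print(np.round(j,1))
j1=np.array(j); 
if j1[5]<0: j1[5]+=360
print(j1.round(1)); env.set_joints(j1)
s=env.read_state();print(s["clock"],s["position"],s["tool_rot"])
w=env.grab_frame("wrist");cv2.imwrite("pics/e_wrist.png",w["image"])
M=[[0,0,.296],[0,0,.309],[-.0852,.061,.1776]]
print(project(w,mach(q,M)).round(1)); 
for t in ["lock_ring","lifter_ball","thumbscrew_mark"]: print(t,env.search_frame(w,t)[:2])
w=env.grab_frame("top");cv2.imwrite("pics/e_top.png",cv2.resize(w["image"][170:290,250:450],None,fx=4,fy=4))
print(project(w,mach(q,M)).round(1)); 
E
```

```text
[ 13.3  10.6  12.1   0.  -91.5 154.2]
[ 13.3  10.6  12.1   0.  -91.5 154.2]
17.225 [ 0.5487008  -0.03403859  0.42001268] [-9.00000488e+01 -1.29800133e-03 -1.02500168e+02]
[[322.7 136.5]
 [322.7 136.9]
 [257.4  88.5]]
lock_ring [{'xyz': [0.5637, 0.0287, 0.2938], 'score': 0.55}]
lifter_ball [{'xyz': [0.5218, 0.0951, 0.1893], 'score': 0.64}]
thumbscrew_mark [{'xyz': [0.5624, 0.0186, 0.3113], 'score': 0.61}]
[[296.7 206.2]
 [296.3 205.5]
 [274.1 236.5]]
```

View pics/e_wrist.png

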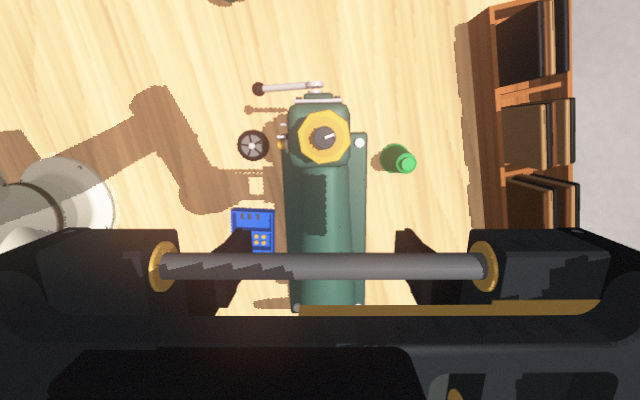

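View pics/e_top.png

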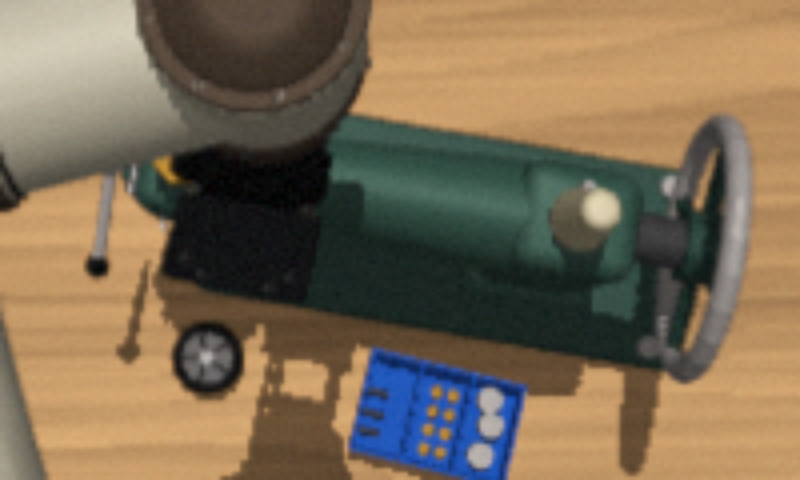

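```bash
python3 - <<'E'
import cv2,numpy as np
im=cv2.imread("pics/e_wrist.png")
c=im[70:190,250:400];cv2.imwrite("pics/f.png",cv2.resize(c,None,fx=5,fy=5,interpolation=cv2.INTER_CUBIC))
h=cv2.cvtColor(im,cv2.COLOR_BGR2HSV)
m=((h[...,0]>15)&(h[...,0]<32)&(h[...,1]>130)&(h[...,2]>110)).astype(np.uint8)
m[:, :290]=0;m[:,360:]=0;m[:100]=0;m[175:]=0
cs,_=cv2.findContours(m,cv2.RETR_EXTERNAL,cv2.CHAIN_APPROX_NONE);k=max(cs,key=cv2.contourArea);hull=cv2.convexHull(k)
M=cv2.moments(hull);print(M["m10"]/M["m00"],M["m01"]/M["m00"],cv2.contourArea(hull),cv2.boundingRect(hull))
print(cv2.approxPolyDP(hull,2.5,True)[:,0].tolist())
E
```

```text
323.57621166003275 136.47849840006242 2135.5 (297, 110, 53, 54)
[[349, 144], [337, 160], [318, 163], [301, 151], [297, 131], [309, 114], [330, 110], [347, 123]]
```

View pics/f.png

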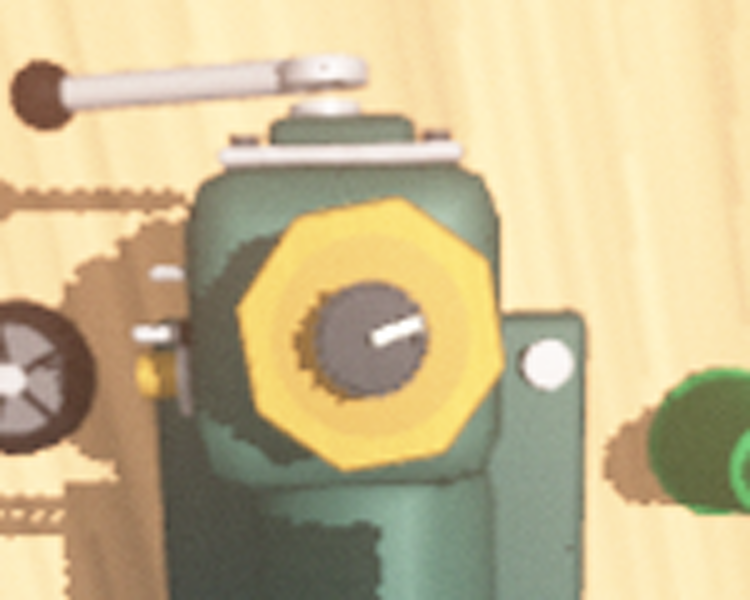

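```bash
python3 - <<'E'
from h import *
from workcell import env
x,y=.5622,.0244
yaw=-95.5
def avg(n=6):
    S=[]
    for _ in range(n):
        env.dwell(.03); s=env.read_state(); S.append(np.r_[s["force"],s["wrist_torque"]])
    S=np.array(S); return S.mean(0),S.std(0)
j=np.array(env.inverse_kinematics([x,y,.36],[-90,0,yaw])); print(j.round(1))
if j[5]>0:
    env.set_joints(j)
    env.move_straight([x,y,.269],rate=.1,force_limit=8)
    b,sd=avg(10); print(b.round(3),sd.round(3)); np.save("base.npy",b)
    s=env.read_state();print(s["clock"],s["position"],s["tool_rot"])
    env.gripper_to(0.35,40)
    s=env.read_state();print(s["clock"],s["opening"],s["opening"]*.087)
    a,sd=avg(); print((a-b).round(3))
E
```

```text
[ 19.   12.3   6.    0.  -83.7 155.5]
[-0.197 -0.194  0.233 -0.084 -0.099 -0.003] [0.413 0.509 0.379 0.021 0.031 0.043]
19.3 [0.56229999 0.02445029 0.26927249] [-8.99716545e+01  1.30363495e-02 -9.55002409e+01]
19.9 0.694538742591259 0.06042487060543953
[ 2.337 -0.105 -1.191 -0.092 -0.544 -0.406]
```

```bash
python3 - <<'E'
from h import *
from workcell import env
s=env.read_state();print(s["clock"],s["opening"],s["force"],s["wrist_torque"],s["position"])
w=env.grab_frame("wrist");cv2.imwrite("pics/g_w.png",w["image"])
w=env.grab_frame("scene");cv2.imwrite("pics/g_s.png",cv2.resize(w["image"][110:210,270:390],None,fx=6,fy=6,interpolation=cv2.INTER_CUBIC))
s=env.read_state();print(s["clock"],s["opening"])
E
```

```text
20.1 0.6944236678100447 [ 2.0930278   0.41376302 -0.79979812] [-0.20326055 -0.7522748  -0.42823861] [0.56255706 0.02440193 0.26900634]
20.2 0.6933764502540805
```

View pics/g_w.png

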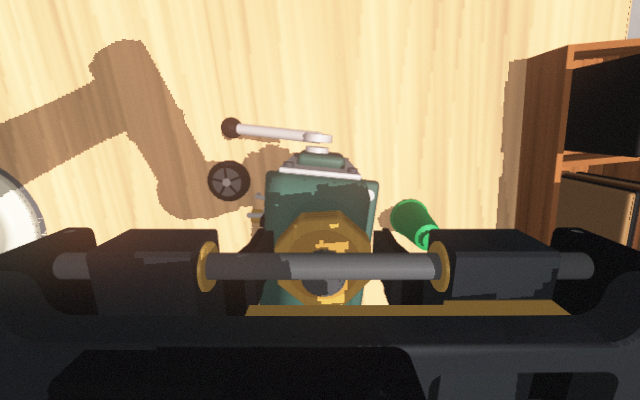

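View pics/g_s.png

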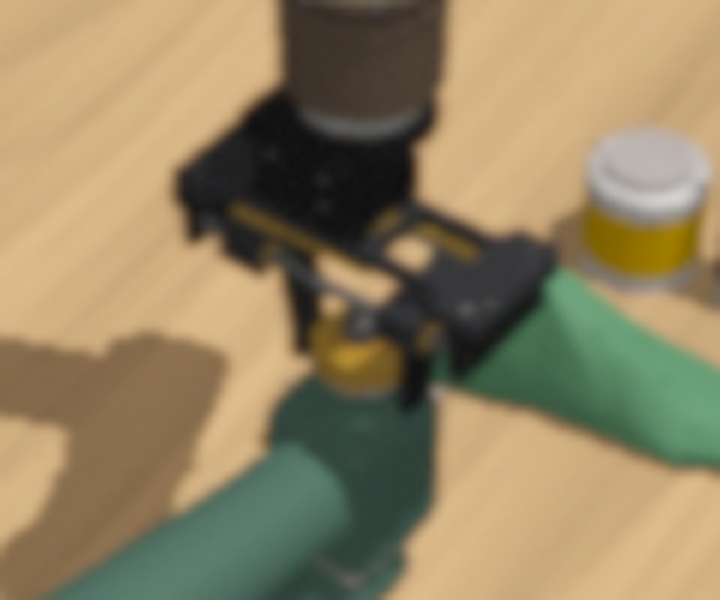

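```bash
python3 - <<'E'
import cv2
im=cv2.imread("pics/g_w.png")[190:320,220:430]
im=cv2.convertScaleAbs(im,alpha=1.8,beta=20)
cv2.imwrite("pics/g_w2.png",cv2.resize(im,None,fx=3.8,fy=3.8,interpolation=cv2.INTER_CUBIC))
E
```

```text
(no output)
```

View pics/g_w2.png

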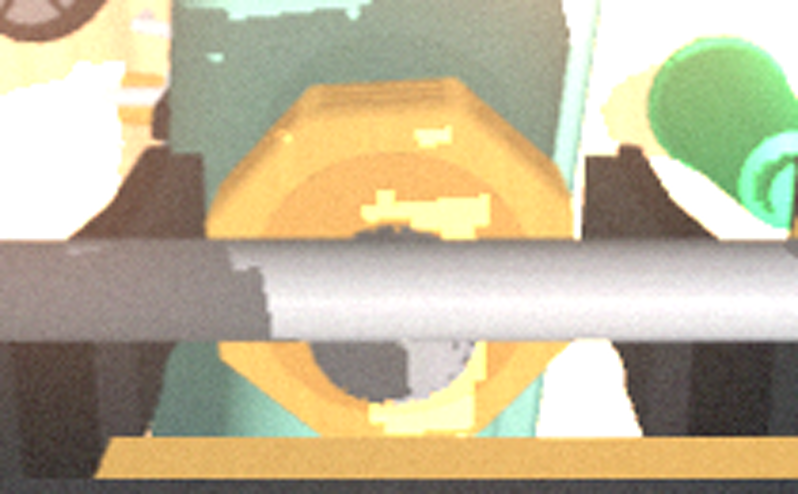

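```bash
python3 - <<'E'
from workcell import env
def p():
    s=env.read_state();print(round(s["clock"],2),round(s["opening"],4),s["force"].round(2),s["wrist_torque"].round(3),s["position"].round(4),s["tool_rot"].round(2))
p()
env.gripper_to(0.8,40);p();env.dwell(.1);p()
E
```

```text
20.2 0.6934 [ 2.28  0.19 -0.88] [-0.229 -0.816 -0.398] [0.5625 0.0244 0.269 ] [-8.996e+01  1.000e-02 -9.552e+01]
20.71 0.8009 [-0.74  0.72 -0.61] [ 0.036 -0.152 -0.046] [0.562  0.0244 0.269 ] [-90.01  -0.   -95.49]
20.81 0.7958 [0.16 0.17 0.29] [-0.074 -0.112  0.007] [0.5621 0.0244 0.269 ] [-90.01  -0.   -95.49]
```

```bash
python3 - <<'E'
from workcell import env
def p():
    s=env.read_state();print(round(s["clock"],2),round(s["opening"],4),s["force"].round(2),s["wrist_torque"].round(3),s["position"].round(4),s["tool_rot"].round(2))
p()
env.gripper_to(0.0,10);p();env.dwell(.1);p()
env.gripper_to(0.0,35);p();env.dwell(.1);p()
E
```

```text
20.81 0.7958 [0.16 0.17 0.29] [-0.074 -0.112  0.007] [0.5621 0.0244 0.269 ] [-90.01  -0.   -95.49]
21.15 0.7034 [ 1.15 -0.76 -0.74] [-0.165 -0.478 -0.126] [0.5625 0.0244 0.269 ] [-8.997e+01  1.000e-02 -9.552e+01]
21.25 0.7053 [ 1.96 -0.99 -0.27] [-0.158 -0.559 -0.136] [0.5625 0.0244 0.269 ] [-8.997e+01  1.000e-02 -9.552e+01]
21.47 0.6938 [ 2.7   0.4  -1.21] [-0.233 -0.711 -0.332] [0.5625 0.0244 0.269 ] [-8.996e+01  1.000e-02 -9.553e+01]
21.57 0.6946 [ 2.01 -0.64 -1.56] [-0.235 -0.923 -0.384] [0.5625 0.0244 0.269 ] [-8.996e+01  1.000e-02 -9.553e+01]
```

```bash
python3 - <<'E'
from h import *
from workcell import env
w=env.grab_frame("wrist"); im=w["image"].copy(); cv2.imwrite("pics/h.png",im)
s=env.read_state(); T=R.from_euler('xyz',s["tool_rot"],degrees=True).as_matrix(); p=s["position"]
def tl(P): return np.atleast_2d(P)@T.T+p
def poly(P,c):
    u=project(w,P); cv2.polylines(big,[np.int32(((u-[220,180])+.5)*3.8)],True,c,1)
big=cv2.resize(cv2.convertScaleAbs(im[180:330,220:430],alpha=1.6,beta=20),None,fx=3.8,fy=3.8,interpolation=cv2.INTER_CUBIC)
g=.0604/2
for sg in (1,-1):
  # pad rect: tool x +-9.5, y 0..-38, z +-g
  poly(tl([[.0095,0,sg*g],[-.0095,0,sg*g],[-.0095,-.04,sg*g],[.0095,-.04,sg*g]]),(255,0,0))
yaw=np.radians(-95.5)
a=yaw+np.radians(22.5)+np.arange(8)*np.pi/4
Rr=.025/np.cos(np.pi/8)
for z,c in((.296,(0,0,255)),(.280,(0,200,0))):
  poly(np.c_[.5622+Rr*np.cos(a),.0244+Rr*np.sin(a),0*a+z],c)
a=np.arange(0,2*np.pi,.2)
poly(np.c_[.5622+.01*np.cos(a),.0244+.01*np.sin(a),0*a+.309],(255,0,255))
cv2.imwrite("pics/h2.png",big[:,:800])
E
```

```text
(no output)
```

View pics/h2.png

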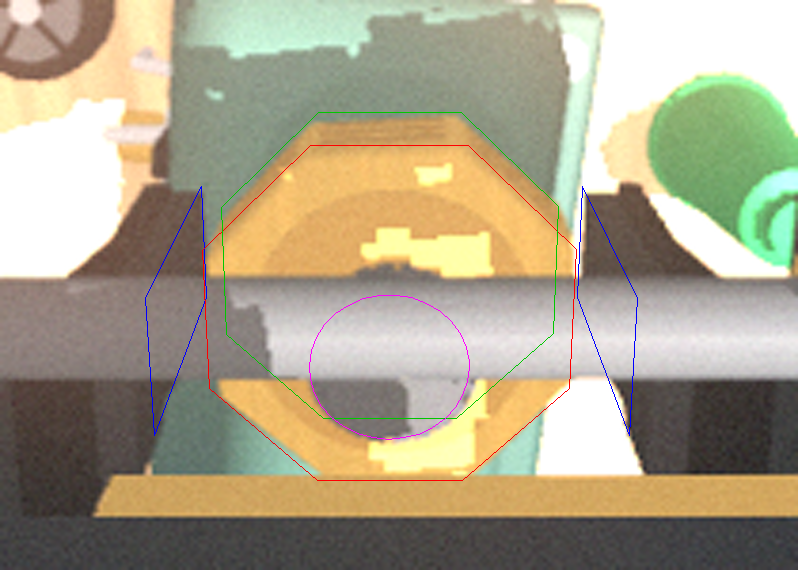

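```bash
python3 - <<'E'
from workcell import env
def p():
    s=env.read_state();print(round(s["clock"],2),round(s["opening"],4),s["force"].round(2),s["wrist_torque"].round(3),s["position"].round(4),s["tool_rot"].round(2))
env.gripper_to(0.78,10);p()
env.move_straight([.5622,.0244,.280],rate=.1);p()
env.gripper_to(0.0,10);p()
E
```

```text
22.08 0.7783 [ 0.44 -0.39 -0.38] [-0.018 -0.069 -0.012] [0.562  0.0244 0.269 ] [-9.002e+01 -1.000e-02 -9.548e+01]
22.34 0.7786 [-0.03  0.   -0.88] [-0.079 -0.085 -0.008] [0.5626 0.0245 0.2808] [-8.990e+01  4.000e-02 -9.549e+01]
22.81 0.5826 [ 3.05 -0.76 -1.84] [-0.285 -0.734  0.036] [0.5625 0.0243 0.2797] [-8.998e+01 -1.000e-02 -9.550e+01]
```

```bash
cat > turn.py <<'E'
from h import *
from workcell import env
b=np.load("base.npy")
def avg(n=4):
    S=[]
    for _ in range(n):
        env.dwell(.02); s=env.read_state(); S.append(np.r_[s["force"],s["wrist_torque"]])
    return np.mean(S,0)-b
E
python3 - <<'E'
from turn import *
env.gripper_to(0.65,10)
env.move_straight([.5622,.0244,.283],rate=.1)
b=avg(8)+b; print(b.round(3)); np.save("base.npy",b)
import turn; turn.b=b
env.gripper_to(0.0,40); s=env.read_state(); print(s["clock"],s["opening"],avg().round(2))
yaw=-95.5;z=.283
for i in range(4):
    yaw-=8; z-=.001*np.radians(8)
    env.goto([.5622,.0244,z],[-90,0,yaw]); a=avg(); s=env.read_state()
    print(round(s["clock"],2),yaw,s["tool_rot"][2].round(2),s["joint_positions"][5].round(1),s["opening"].round(4),a.round(2),s["position"].round(4))
    if a[5]>.3: break
E
```

```text
[-0.106  0.086 -0.032 -0.087 -0.115  0.016]
23.9583 0.5725716634616832 [ 2.17 -1.14 -0.78 -0.2  -0.54  0.03]Traceback (most recent call last):
  File "<stdin>", line 11, in <module>
AttributeError: 'float' object has no attribute 'round'
```

```bash
cat >> turn.py <<'E'
def run(yaw,z,n,st,stop,mindj=-172):
    for i in range(n):
        yaw-=st; z-=.001*np.radians(st)
        env.goto([.5622,.0244,z],[-90,0,yaw]); a=avg(); s=env.read_state()
        print(round(s["clock"],2),round(yaw,2),round(z,5),s["tool_rot"][2].round(2),s["joint_positions"][5].round(1),round(s["opening"],4),a.round(2),s["position"].round(4))
        if a[5]>stop or s["joint_positions"][5]<mindj or np.linalg.norm(a[:3])>25: break
    return yaw,z
E
python3 - <<'E'
from turn import *
a=avg(); print(a.round(3),env.read_state()["clock"])
run(-103.5,.28286,4,8,.15)
E
```

```text
[ 2.964 -1.557 -1.816 -0.271 -0.773 -0.031] 24.4167
24.74 -111.5 0.28272 -111.3 139.7 0.5669 [ 3.19 -1.49 -1.5  -0.29 -0.89 -0.08] [0.5624 0.0244 0.2827]
25.07 -119.5 0.28258 -119.27 131.7 0.5707 [ 3.11 -1.02 -1.8  -0.29 -0.95 -0.09] [0.5624 0.0244 0.2826]
25.39 -127.5 0.28244 -127.26 123.8 0.5729 [ 3.56 -0.91 -2.07 -0.26 -1.03 -0.06] [0.5623 0.0245 0.2824]
25.72 -135.5 0.2823 -135.26 115.8 0.5713 [ 3.4  -0.87 -2.32 -0.16 -0.99 -0.05] [0.5623 0.0245 0.2823]
```

```bash
sed -i 's/if a\[5\]>stop/if abs(a[5]+.07)>stop/' turn.py; python3 - <<'E'
from turn import *
run(-135.5,.2823,10,8,.13)
E
```

```text
26.04 -143.5 0.28216 -143.26 107.8 0.5702 [ 3.83 -0.6  -1.69 -0.06 -0.94 -0.05] [0.5622 0.0245 0.2821]
26.37 -151.5 0.28202 -151.25 99.8 0.5693 [ 3.45  0.52 -2.23  0.1  -0.86 -0.06] [0.5622 0.0245 0.282 ]
26.69 -159.5 0.28188 -159.25 91.8 0.5739 [ 3.29  0.63 -1.75  0.28 -0.78 -0.06] [0.5622 0.0246 0.2819]
27.02 -167.5 0.28174 -167.25 83.8 0.575 [ 2.66  1.07 -1.65  0.5  -0.66 -0.07] [0.5622 0.0246 0.2817]
27.34 -175.5 0.2816 -175.25 75.8 0.5737 [ 2.44  2.68 -0.88  0.77 -0.55 -0.09] [0.5621 0.0247 0.2816]
27.67 -183.5 0.28146 176.75 67.8 0.5703 [ 2.31  3.12 -1.43  1.1  -0.47 -0.07] [0.5621 0.0247 0.2815]
27.99 -191.5 0.28132 168.75 59.8 0.5715 [ 1.78  4.06 -0.88  1.44 -0.38 -0.09] [0.5622 0.0247 0.2813]
28.32 -199.5 0.28118 160.79 51.8 0.5709 [ 1.48  4.71 -1.59  1.57 -0.33 -0.08] [0.5622 0.0248 0.2812]
28.64 -207.5 0.28104 152.79 43.8 0.5694 [ 1.7   4.94 -0.75  1.63 -0.35 -0.07] [0.5622 0.0248 0.281 ]
28.97 -215.5 0.2809 144.8 35.8 0.571 [ 1.56  4.91 -1.23  1.68 -0.35 -0.07] [0.5622 0.0249 0.2809]
```

```bash
python3 - <<'E'
from turn import *
run(-215.5,.2809,8,5,.08)
E
```

```text
29.28 -220.5 0.28081 139.8 30.8 0.5671 [ 1.51  5.16 -1.23  1.68 -0.37 -0.07] [0.5622 0.0249 0.2808]
29.6 -225.5 0.28073 134.79 25.8 0.5753 [ 1.83  4.77 -0.74  1.7  -0.39 -0.08] [0.5623 0.025  0.2807]
29.92 -230.5 0.28064 129.8 20.8 0.5722 [ 1.62  5.2  -1.18  1.73 -0.41 -0.06] [0.5623 0.025  0.2806]
30.23 -235.5 0.28055 124.79 15.8 0.5695 [ 1.9   4.6  -1.53  1.76 -0.38 -0.13] [0.5623 0.025  0.2806]
30.55 -240.5 0.28046 119.78 10.8 0.571 [ 1.44  5.01 -0.68  1.78 -0.42 -0.17] [0.5624 0.025  0.2805]
```

```bash
sed -i 's/def avg(n=4)/def avg(n=8)/' turn.py; python3 - <<'E'
from turn import *
run(-240.5,.28046,7,3,.20)
E
```

```text
30.93 -243.5 0.28041 116.79 7.8 0.5745 [ 1.62  5.22 -1.    1.8  -0.44 -0.14] [0.5624 0.025  0.2805]
31.32 -246.5 0.28036 113.79 4.8 0.5736 [ 1.65  5.24 -0.88  1.79 -0.42 -0.14] [0.5624 0.025  0.2805]
31.7 -249.5 0.2803 110.79 1.8 0.5705 [ 1.72  5.49 -0.92  1.81 -0.43 -0.11] [0.5624 0.025  0.2805]
32.08 -252.5 0.28025 107.8 -1.2 0.5726 [ 1.89  5.59 -0.68  1.82 -0.43 -0.09] [0.5624 0.025  0.2804]
32.47 -255.5 0.2802 104.81 -4.2 0.5726 [ 1.42  5.34 -0.73  1.83 -0.43 -0.06] [0.5625 0.025  0.2804]
32.85 -258.5 0.28015 101.81 -7.2 0.5694 [ 1.83  5.6  -0.51  1.84 -0.43 -0.04] [0.5625 0.0251 0.2804]
33.23 -261.5 0.28009 98.81 -10.2 0.5749 [ 1.32  5.43 -0.71  1.87 -0.44 -0.06] [0.5625 0.0251 0.2804]
```

```bash
python3 - <<'E'
from turn import *
for _ in range(4):
    env.dwell(.02);s=env.read_state();print(s["joint_torque"].round(3),s["wrist_torque"].round(3))
w=env.grab_frame("wrist");cv2.imwrite("pics/i.png",cv2.resize(cv2.convertScaleAbs(w["image"][180:330,220:430],alpha=1.6,beta=20),None,fx=3.8,fy=3.8,interpolation=cv2.INTER_CUBIC))
cv2.imwrite("pics/i0.png",w["image"])
w=env.grab_frame("scene");cv2.imwrite("pics/i_s.png",cv2.resize(w["image"][110:210,270:390],None,fx=6,fy=6,interpolation=cv2.INTER_CUBIC))
E
```

```text
[ -3.092 -32.974  18.055   5.64   -1.015   0.043] [ 1.793 -0.557 -0.112]
[ -3.093 -32.974  18.055   5.639  -1.015   0.043] [ 1.79  -0.486 -0.079]
[ -3.095 -32.975  18.055   5.64   -1.015   0.043] [ 1.76  -0.499 -0.047]
[ -3.095 -32.974  18.055   5.64   -1.015   0.043] [ 1.743 -0.599 -0.033]
```

View pics/i.png

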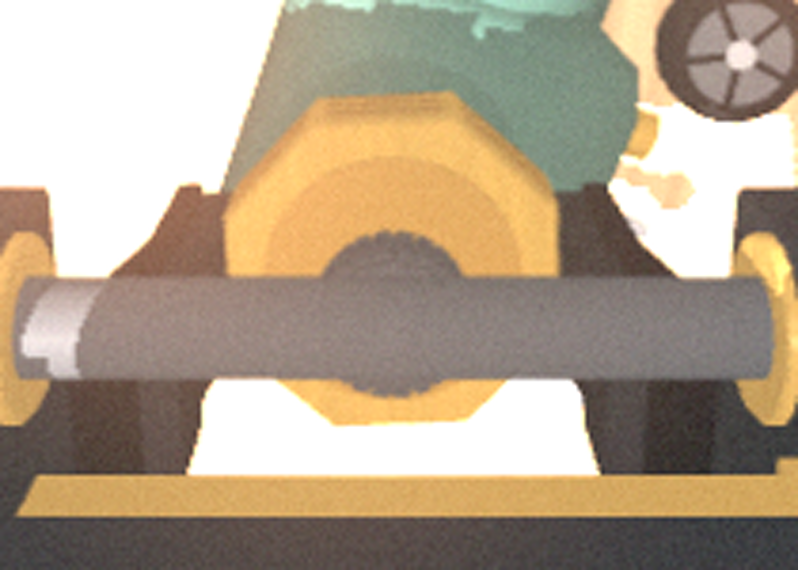

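View pics/i_s.png

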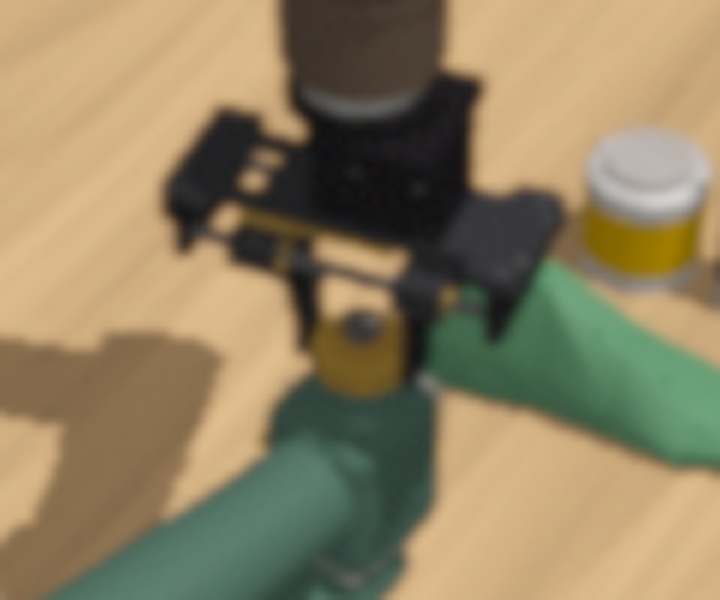

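```bash
python3 - <<'E'
from turn import *
yaw=-261.5; z=.28009
j=np.array(env.inverse_kinematics([.5622,.0244,z],[-90,0,yaw])); s=env.read_state()
print("err",(s["joint_positions"]-j).round(3))
yaw-=2
j=np.array(env.inverse_kinematics([.5622,.0244,z],[-90,0,yaw]))
env.set_joints(j)
for k in range(5):
    s=env.read_state(); print(round(s["clock"],3),(s["joint_positions"]-j).round(3),s["joint_torque"].round(3),s["wrist_torque"].round(2),s["qvel"].round(2)[5])
    env.dwell(.03)
E
```

```text
err [ 0.032 -0.013  0.04  -0.043  0.027  0.288]
33.65 [ 0.038 -0.009  0.039 -0.035  0.03   0.323] [ -3.223 -33.018  18.076   5.564  -1.026  -0.159] [ 1.71 -0.57  0.12] 0.15
33.683 [ 0.038 -0.01   0.039 -0.035  0.028  0.325] [ -3.23  -33.019  18.076   5.566  -1.026  -0.152] [ 1.78 -0.57  0.18] 0.05
33.717 [ 0.04  -0.014  0.041 -0.034  0.028  0.326] [ -3.234 -33.02   18.076   5.568  -1.027  -0.151] [ 1.75 -0.55  0.13] 0.02
33.75 [ 0.039 -0.012  0.039 -0.035  0.027  0.326] [ -3.238 -33.021  18.076   5.569  -1.027  -0.151] [ 1.74 -0.58  0.16] -0.03
33.783 [ 0.038 -0.011  0.039 -0.035  0.025  0.322] [ -3.241 -33.022  18.077   5.569  -1.027  -0.151] [ 1.69 -0.59  0.14] -0.05
```

```bash
cat >> turn.py <<'E'
def fine(yaw,z,n,st,stop):
    for i in range(n):
        yaw-=st; z-=.001*np.radians(st)
        j=np.array(env.inverse_kinematics([.5622,.0244,z],[-90,0,yaw]))
        env.set_joints(j); s0=env.read_state(); a=avg(6); s=env.read_state()
        print(round(s["clock"],2),round(yaw,2),round(z,5),(s["joint_positions"]-j)[5].round(3),s0["joint_torque"][5].round(3),s["joint_torque"][5].round(3),round(s["opening"],4),a.round(2))
        if max(a[5],-s0["joint_torque"][5])>stop: break
E
python3 - <<'E'
from turn import *
fine(-263.5,.28009,5,1,.25)
E
```

```text
34.17 -264.5 0.28007 0.356 -0.321 -0.317 0.5725 [ 1.57  5.43 -0.33  1.79 -0.47  0.31]
```

```bash
python3 - <<'E'
from turn import *
fine(-264.5,.28007,1,.3,.30)
E
```

```text
34.52 -264.8 0.28006 0.393 -0.513 -0.511 0.5743 [ 1.89  5.47 -0.17  1.81 -0.48  0.51]
```

```bash
cat >> turn.py <<'E'
def micro(yaw,z,n,st,lo=-.6,hi=.45):
    for i in range(n):
        yaw-=st; z-=.001*np.radians(st)
        j=np.array(env.inverse_kinematics([.5622,.0244,z],[-90,0,yaw]))
        env.set_joints(j); s=env.read_state(); t=-s["joint_torque"][5]
        print(round(s["clock"],2),round(yaw,2),round(z,5),"j6",s["joint_positions"][5].round(3),"T",t.round(3),round(s["opening"],4),s["wrist_torque"][2].round(2))
        if t>hi or t<lo: break
E
python3 - <<'E'
from turn import *
s=env.read_state();print(s["joint_positions"][5],s["joint_torque"][5],s["clock"])
micro(-264.8,.28006,7,-.25,-.6,.9)
E
```

```text
-13.389143213142878 -0.510917566716671 34.5167
34.77 -264.55 0.28006 j6 -13.175 T 0.319 0.5739 0.32
35.02 -264.3 0.28007 j6 -12.956 T 0.149 0.5739 0.14
35.27 -264.05 0.28007 j6 -12.737 T -0.012 0.5769 -0.03
35.52 -263.8 0.28008 j6 -12.52 T -0.173 0.5717 -0.18
35.77 -263.55 0.28008 j6 -12.3 T -0.336 0.5736 -0.32
36.02 -263.3 0.28009 j6 -12.051 T -0.35 0.5701 -0.3
36.27 -263.05 0.28009 j6 -11.798 T -0.331 0.5752 -0.3
```

```bash
python3 - <<'E'
from turn import *
micro(-263.05,.28009,5,-1,-.6,.9)
micro(-258.05,.28018,8,.25,-.6,.36)
E
```

```text
36.52 -262.05 0.28011 j6 -10.771 T -0.175 0.5749 -0.17
36.77 -261.05 0.28012 j6 -9.782 T -0.244 0.5711 -0.25
37.02 -260.05 0.28014 j6 -8.78 T -0.231 0.5737 -0.25
37.27 -259.05 0.28016 j6 -7.776 T -0.213 0.5701 -0.15
37.52 -258.05 0.28018 j6 -6.772 T -0.203 0.5713 -0.19
37.77 -258.3 0.28018 j6 -6.987 T -0.007 0.5742 0.01
38.02 -258.55 0.28017 j6 -7.21 T 0.146 0.5659 0.13
38.27 -258.8 0.28017 j6 -7.43 T 0.298 0.5776 0.34
38.52 -259.05 0.28016 j6 -7.663 T 0.396 0.573 0.43
```

```bash
python3 - <<'E'
from turn import *
micro(-259.05,.28016,3,-2,-.6,.9)
micro(-253.05,.28026,10,.25,-.6,.34)
E
```

```text
38.77 -257.05 0.28019 j6 -5.736 T -0.014 0.5723 0.01
39.02 -255.05 0.28023 j6 -3.742 T -0.043 0.5713 -0.04
39.27 -253.05 0.28026 j6 -1.738 T -0.029 0.5738 -0.01
39.52 -253.3 0.28026 j6 -1.959 T 0.143 0.5688 0.17
39.77 -253.55 0.28025 j6 -2.184 T 0.285 0.5738 0.31
40.02 -253.8 0.28025 j6 -2.424 T 0.333 0.5718 0.37
40.27 -254.05 0.28024 j6 -2.68 T 0.302 0.5735 0.31
40.52 -254.3 0.28024 j6 -2.923 T 0.342 0.5718 0.37
```

```bash
python3 - <<'E'
from turn import *
micro(-254.3,.28024,5,.25,-.6,.365)
E
```

```text
40.77 -254.55 0.28024 j6 -3.171 T 0.346 0.5754 0.31
41.02 -254.8 0.28023 j6 -3.428 T 0.32 0.5756 0.33
41.27 -255.05 0.28023 j6 -3.672 T 0.352 0.5737 0.35
41.52 -255.3 0.28022 j6 -3.918 T 0.361 0.5762 0.36
41.77 -255.55 0.28022 j6 -4.175 T 0.335 0.5678 0.35
```

```bash
python3 - <<'E'
from turn import *
micro(-255.55,.28022,1,-.45,-.6,.9)
env.gripper_to(0.85,10)
s=env.read_state();print(s["clock"],s["opening"],s["force"])
env.move_straight([.5622,.0244,.42],rate=.2)
yaw=-255.5; tx=np.array([np.cos(np.radians(yaw)),np.sin(np.radians(yaw))])
env.goto([.5622+.06*tx[0],.0244+.06*tx[1],.42],[-90,0,yaw])
w=env.grab_frame("wrist");print(env.read_state()["clock"])
cv2.imwrite("pics/k0.png",w["image"])
cv2.imwrite("pics/k.png",cv2.resize(w["image"][70:230,220:420],None,fx=3.8,fy=3.7,interpolation=cv2.INTER_CUBIC))
q=[.5622,.0244,np.radians(-11)]
print(project(w,mach(q,[[0,0,.296],[-.0852,.061,.1776],[0,0,.309]])))
for t in ["thumbscrew_mark","lifter_ball","lock_ring"]: print(t,env.search_frame(w,t)[:2])
E
```

```text
42.02 -255.1 0.28023 j6 -3.781 T 0.025 0.5747 0.03
42.75 0.8471790534754334 [ 0.24831011  0.66373701 -0.16831685]
44.0
[[322.10216137 137.62163406]
 [356.78661515 199.60597402]
 [322.1032496  138.087221  ]]
thumbscrew_mark [{'xyz': [0.5638, 0.0203, 0.3108], 'score': 0.94}]
lifter_ball [{'xyz': [0.5254, 0.094, 0.1928], 'score': 0.67}]
lock_ring [{'xyz': [0.5662, 0.0239, 0.2888], 'score': 0.77}, {'xyz': [0.5466, -0.0536, 0.238], 'score': 0.31}]
```

View pics/k.png

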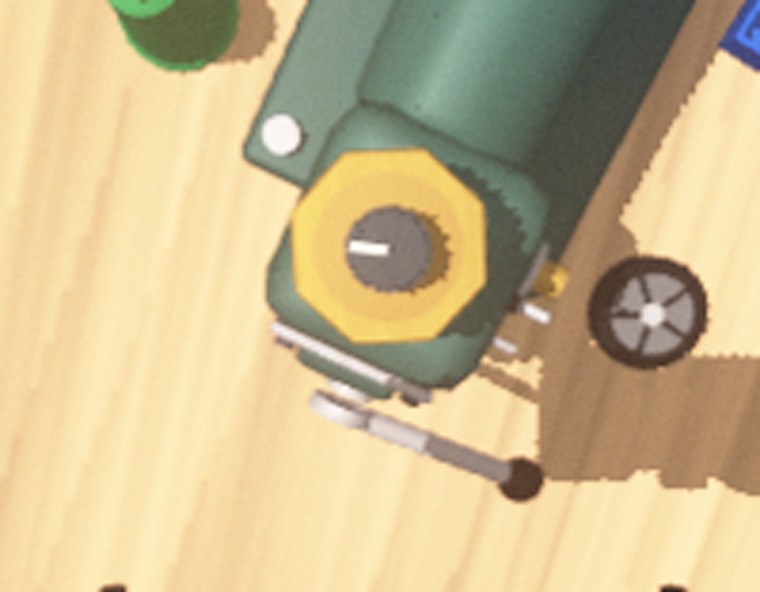

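View pics/k0.png

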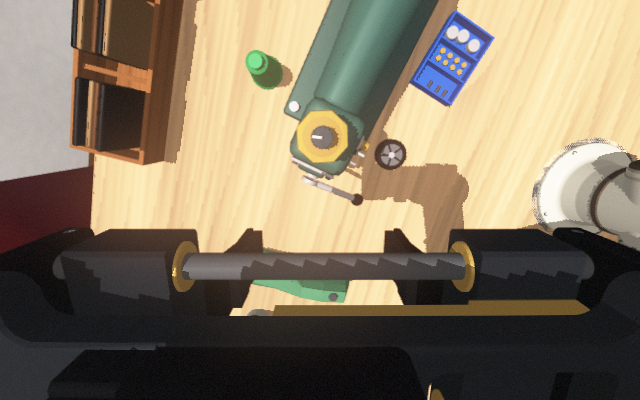

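```bash
python3 - <<'E'
from workcell import env
s=env.read_state();print(s["clock"],s["force"],s["opening"]);print(env.close_job())
E
```

```text
44.15 [ 0.19871678  0.1527045  -0.11561379] 0.8484914106388765
the job is handed in; nothing more can be done
None
```

The presser foot is down, the lock ring is screwed down hand-tight at about 0.35 N m, and the job was handed in at 44 s with the gripper open and clear of everything.

**Lifter:** I pressed the ball down until it stopped hard, at the height expected for the lever's down stop. In the last picture the ball was within a pixel of where the down position should put it. I took the lever's position as proof that the foot is down and did not look at the sole itself.

**Lock ring:** I turned it clockwise with a 40 N grip. It went about 0.15 N m too far, reaching 0.51 N m. That is above the 0.45 N m upper limit but below the 0.65 N m that strains the thread. I loosened it by about 10° and tightened it again in 0.25° steps. It then turned steadily at 0.32–0.36 N m. I took the load off the grip before letting go.

**Thumbscrew:** Its white line points the same way before and after, about 8.5° and 10°. That difference is within what I can read from the pictures.

**Bystanders:** I saw no change in those visible in the last wrist picture (thread cone, case wheel and tray). I did not check the others at the end.

**What disagreed:**
- **Grip height:** At the suggested height, with the tips 19 mm below the ring's middle, the fingers stopped 60 mm apart on something I could not identify. They pressed on it with up to 40 N. I gripped 11 to 14 mm higher instead.
- **Torque readings:** The readings taken after the larger steps were too low, which is why the ring overshot.

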